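Stock the four-cell bottle crate

ROBOT

A 6-joint arm with a two-finger parallel gripper is mounted at the origin on a cart in front of the work surface, level with it; the furniture and walls round the work are solid. World frame = base frame: x ahead of the robot, y to its left, z up, the work surface at z = 0. Lengths are in m, angles in rad, forces in N, time in s.
With the tool pointing down it reaches from about 0.35 to 0.975 m from the base axis. Payload 4.9 kg.
Tool frame: the origin (TCP) lies midway between the tips of the shut fingers; the grasp point (between the pads) lies 19 mm behind it (ctrl.tcp_to_grasp is the distance from the TCP to the grasp point, in m); z points along the fingers, y is the line along which they close (so a half turn about z gives the same grasp; the last joint's range is limited). The gripper opens to 85 mm and grips with 20 to 120 N. Pads are 22 mm wide; open, the fingers measure 114 mm over their backs; the gripper's body (76 mm by 85 mm) begins 54 mm behind the grasp point. The pads swing forward as they close: fully open they stand 13 mm farther back than shut.
Start: joints at [-1.279, 0.053, 1.613, -0, 1.476, -0.119], TCP at [0.25, -0.573, 0.231] pointing down, gripper open.
Joint ranges: [-3.01, 3.01], [-1.01, 2.22], [0.06, 2.58], [-1.02, 4.17], [0.09, 2.62], [-3.14, 3.14]. Speed limits (rad/s): [2.57, 2.57, 3.14, 3.14, 3.14, 3.14].

INTERFACE

Orientations are given as a rotation vector (axis times angle).
In Python, from station import ctrl, optics, status gives the robot as it stands (ctrl), with the cameras (optics) and the readings (status).
- The arm moves only by the tool shift_gripper, called after ">>>" as a command line: name --argument value ..., lists and objects as JSON in quotes. Schema: {"type":"object","properties":{"motion":{"type":"array","items":{"type":"array","items":{"type":"array","items":{"type":"number"},"minItems":7,"maxItems":7},"minItems":1,"maxItems":20},"minItems":1,"maxItems":1},"grip_n":{"type":"number"},"only":{"type":"string"},"quiet":{"type":"boolean"},"lines":{"type":"string"}},"required":["motion"],"additionalProperties":false}. motion is a list that holds a single list of rows (three levels of brackets), with 1 to 20 rows, each of 7 numbers: the finger opening in m, then dx, dy, dz in a scale on which 1.0 is 0.6 m, then a rotation vector rx, ry, rz in shares of pi rad (1.0 is pi rad); each row is the pose to reach, as a shift and turn from the pose commanded when the call began, along the tool's axes at that moment; what a row does not reach only later rows make up. A row lasts 1/12 s, in which the tool goes at most 0.0417 m and 0.125 rad, less where a joint would pass 70% of its speed; a pose out of reach is approached as far as the arm can. The fingers move at their own pace and stop on an object; grip_n is the grip in N (left out, the last holds). Time passes only in rows, so rows that do not move let the fingers close. The tool returns the time, the measured TCP pose, the force, the opening and the grip force at its end. only (a regular expression) keeps the lines of the reply that match it, lines (a string "A,B") keeps lines A to B, and quiet returns only ok. Input that does not fit is refused with a message, and nothing moves.
- status.get_obs(): the state, without advancing time (a new reading comes with each control period).
- optics.get_image(name): name is "scene" or "top"; returns the picture (480x640x3 uint8, red, green, blue); there is no depth.
- optics.camera_params(name): a dict with "fx", "fy", "cx", "cy" (pixels), "k1" (the pictures are not rectified: a ray, as slopes to the right and down, at radius r is drawn at 1 + k1 r^2 times it, then the intrinsics apply), "T" (4x4, takes a point from camera to world coordinates). Camera axes: x right, y down, z forward; pixel columns grow to the right and rows downward; lengths in m; the calibration is good to about 2 mm. A picture is of the moment at which its call begins. camera_params takes no time and is no camera call.
- ctrl.finish_job(): hands the job in; it is judged then, once.
The state is a dict: "t": time; "q": joint angles; "dq": joint speeds; "effort": joint torques, N m; "tool_pos": TCP position; "tool_rot": TCP orientation; "contact_force": force on the tool from outside, world axes, zero at the start; "wrist_torque": the same for the moment, N m; "opening": finger opening in m; "grip_force": force on a finger pad.
Only numpy, scipy, OpenCV 4.12 (cv2) and the standard library are available. Lean on these libraries where they do the work, as an engineer would, in place of code of your own. Each camera call takes 0.05 s, during which the arm holds its last target. There are 200 camera calls.

TASK

Take the two capped bottles that stand between the clear tote and the monitor, and the short black lens can beside them, and stand them upright in the four-cell crate, one to a cell. Two of the cells, not always the same ones, are built up with a thick riser, to be found by feel or by looking: each bottle has to stand right down on the low floor of a cell without a riser, and the can on top of a riser so that its cap can be gripped. Set each one down without dropping it, and leave the other things on the bench where they are.

Things in the scene. Friction and masses are not known exactly. Their poses are not given: they have to be found in the camera images.
- crate: Dark grey open crate with one row of four square cells, fixed on the bench. Origin: centre of its underside, on the bench; y along the row (292 mm; wire handles at the ends reach 163 mm from the centre, at 40 mm height), x across it (76 mm, 81 at the rim), z up. Outer walls 5 mm thick, 56 mm high; dividers 6 mm thick, 54 mm high; cells 66 x 66 mm inside, 72 mm apart.
- cell_1 (a point): Centre of the mouth of the cell at the crate's -y end, 56 mm above the bench. Each cell has a fixed, hard, dark rubber liner on its floor: in two cells thin, its top 7 mm above the bench (low floor); in two a thick riser, its top 37 mm above the bench. Which cells have risers changes from start to start and is not reported.
- cell_2 (a point): The same for the second cell from the -y end. Obstacles on the way (fixed): a clear tote, its rim 145 mm above the bench, stands between the robot and the bottles and can, over about x 0.26 to 0.56, y -0.34 to 0.06 m.
- cell_3 (a point): The same for the third cell from the -y end. Obstacles (fixed): the microscope with its side block, up to 0.29 m and more high, beyond x = 0.59 for y from 0.06 m to the left, so pass between it and the tote or over the tote, near x 0.49, y 0.06; the monitor, beyond about x = 0.64 for y below -0.05.
- cell_4 (a point): The same for the cell at the +y end.
- wide_bottle: Capped plastic bottle, 54 mm in diameter, 150 mm high, about 0.15 kg; its body reaches up to 120 mm, its round cap (30 mm in diameter) from 120 to 150 mm, where it can be gripped from above. It stands upright. Origin: centre of its underside, z up through the cap.
- slim_bottle: Capped plastic bottle, 48 mm in diameter, 135 mm high, about 0.13 kg; its body reaches up to 108 mm, its round cap (27 mm in diameter) from 108 to 135 mm, where it can be gripped from above. It stands upright. Origin: centre of its underside, z up through the cap.
- can: Short black cylindrical lens can with a screw cap, 39 mm in diameter, 52 mm high, about 0.09 kg, standing upright; the cap is its upper 17 mm and does not come off. Origin: centre of its underside, z up.
- eyepiece: Bystander: spare eyepiece, 31 mm in diameter, 43 mm high, standing. Origin: centre of its underside.
- screw_tin: Bystander: flat round tin, 64 mm in diameter, 28 mm high. Origin: centre of its underside.
- magnifier: Bystander: black ring-shaped loupe, 34 mm in diameter, 21 mm high. Origin: centre of its underside.
- hex_set: Bystander: folding hex key set, 26 x 98 mm, 28 mm high. Origin: centre of its underside.

How it is judged:
By the outcome, as a careful person would: the job done as asked, in the order asked, and still so for the second after the job is handed in, with the robot touching nothing.
It also fails if it takes over 72 s, if anything falls off the work surface, if the arm or the gripper's body presses on something with over 40 N, if the wrist force passes 120 N, or if a joint passes its speed limit or range.

## Working session

There is one attempt and no reset: what is moved stays moved. The work goes in short steps, Python scripts to look and compute and a tool call to move; the robot and the scene stay as the last step left them, time stands still between calls to the robot, and variables do not carry over. Pictures are saved under pics/ and viewed, at most 13 in all, crops included, and the job is handed in when it is done.

```bash
ls; mkdir -p pics; cat > h.py <<'E'
import numpy as np, cv2
from station import ctrl, optics, status
from scipy.spatial.transform import Rotation as R
def cam(n):
    p=optics.camera_params(n); K=np.array([[p['fx'],0,p['cx']],[0,p['fy'],p['cy']],[0,0,1]]); return p,K,np.array(p['T'])
def px2w(n,u,v,z):
    p,K,T=cam(n); d=np.array([(u-p['cx'])/p['fx'],(v-p['cy'])/p['fy']]); s=d.copy()
    for _ in range(20): s=d/(1+p['k1']*(s@s))
    r=T[:3,:3]@np.array([s[0],s[1],1]); return T[:3,3]+r*(z-T[2,3])/r[2]
def w2px(n,w):
    p,K,T=cam(n); c=T[:3,:3].T@(np.array(w)-T[:3,3]); s=c[:2]/c[2]; s=s*(1+p['k1']*(s@s)); return np.array([s[0]*p['fx']+p['cx'],s[1]*p['fy']+p['cy']])
def save(n,f,crop=None,k=1):
    im=np.array(optics.get_image(n))[...,::-1]
    cv2.imwrite(f.replace('pics/','pics/raw_'),im)
    if crop: a,b,c,d=crop; im=im[b:d,a:c]
    cv2.imwrite(f,cv2.resize(np.ascontiguousarray(im),None,fx=k,fy=k,interpolation=cv2.INTER_CUBIC))
E
python3 - <<'E'
from h import *
save('scene','pics/s0.png');save('top','pics/t0.png')
np.set_printoptions(precision=4,suppress=True)
for n in('scene','top'): print(cam(n))
o=status.get_obs(); print(o); print(R.from_rotvec(o['tool_rot']).as_matrix(),ctrl.tcp_to_grasp)
E
```

```text
pics
station.py
({'fx': 571.3762609547194, 'fy': 571.3762609547194, 'cx': 319.37588270520934, 'cy': 238.11773288652708, 'k1': 0.016636605046753045, 'T': array([[ 0.9946, -0.0741,  0.0726,  0.439 ],
       [-0.1032, -0.7755,  0.6228, -0.7424],
       [ 0.0102, -0.6269, -0.779 ,  1.1162],
       [ 0.    ,  0.    ,  0.    ,  1.    ]])}, array([[571.3763,   0.    , 319.3759],
       [  0.    , 571.3763, 238.1177],
       [  0.    ,   0.    ,   1.    ]]), array([[ 0.9946, -0.0741,  0.0726,  0.439 ],
       [-0.1032, -0.7755,  0.6228, -0.7424],
       [ 0.0102, -0.6269, -0.779 ,  1.1162],
       [ 0.    ,  0.    ,  0.    ,  1.    ]]))
({'fx': 434.9731098954292, 'fy': 434.9731098954292, 'cx': 316.60699798479345, 'cy': 236.43878210051062, 'k1': 0.03445294938310738, 'T': array([[ 0.0104, -0.9743,  0.225 ,  0.2905],
       [-0.9999, -0.01  ,  0.0031,  0.1096],
       [-0.0007, -0.225 , -0.9744,  1.2487],
       [ 0.    ,  0.    ,  0.    ,  1.    ]])}, array([[434.9731,   0.    , 316.607 ],
       [  0.    , 434.9731, 236.4388],
       [  0.    ,   0.    ,   1.    ]]), array([[ 0.0104, -0.9743,  0.225 ,  0.2905],
       [-0.9999, -0.01  ,  0.0031,  0.1096],
       [-0.0007, -0.225 , -0.9744,  1.2487],
       [ 0.    ,  0.    ,  0.    ,  1.    ]]))
{'t': 0.1, 'q': array([-1.279 ,  0.0533,  1.6142,  0.0001,  1.476 , -0.119 ]), 'dq': array([ 0.0001, -0.0006, -0.0044, -0.0014,  0.0002,  0.0024]), 'effort': array([  0.0007, -39.4908, -37.1363,  -0.0001,   0.0039,  -0.    ]), 'tool_pos': array([ 0.2494, -0.5725,  0.2302]), 'tool_rot': array([-3.0737, -0.6404,  0.0002]), 'contact_force': array([ 0.2051, -0.0648,  0.1954]), 'wrist_torque': array([-0.0206, -0.0214, -0.0244]), 'grip_force': 0.0, 'opening': 0.08552143107477223}
[[ 0.9168  0.3993 -0.0005]
 [ 0.3993 -0.9168  0.0018]
 [ 0.0003 -0.0019 -1.    ]] 0.0187
```

View pics/s0.png

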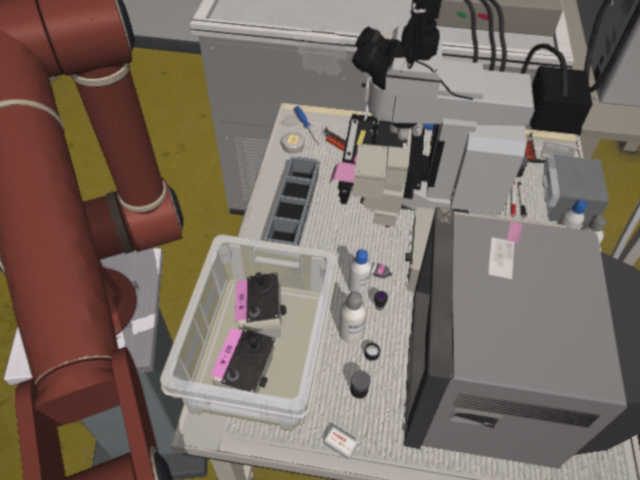

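View pics/t0.png

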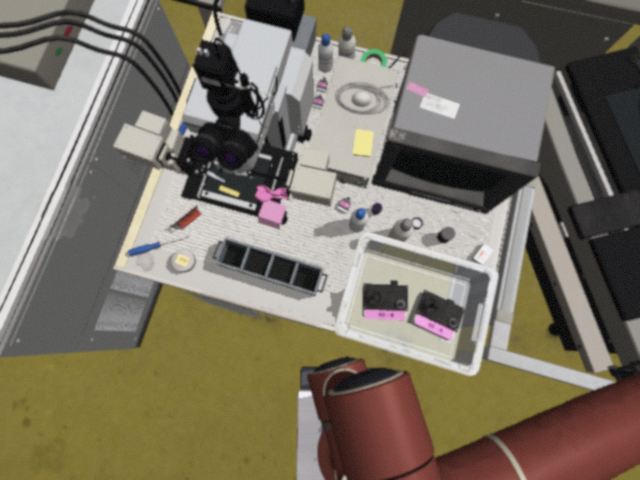

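```bash
python3 - <<'E'
import cv2,numpy as np
s=cv2.imread('pics/raw_s0.png');t=cv2.imread('pics/raw_t0.png')
r=lambda i,a,b,w,h,k:cv2.resize(i[b:b+h,a:a+w],None,fx=k,fy=k,interpolation=cv2.INTER_CUBIC)
A=r(s,325,245,80,150,4) #320x600
B=r(t,330,190,120,75,4) #480x300
C=r(s,255,145,80,50,6) 
C=r(t,205,230,120,75,4)
cv2.imwrite('pics/c1.png',np.hstack([A,np.vstack([B,C])]))
cv2.imwrite('pics/c2.png',r(s,255,145,80,100,6))
E
```

```text
(no output)
```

View pics/c1.png

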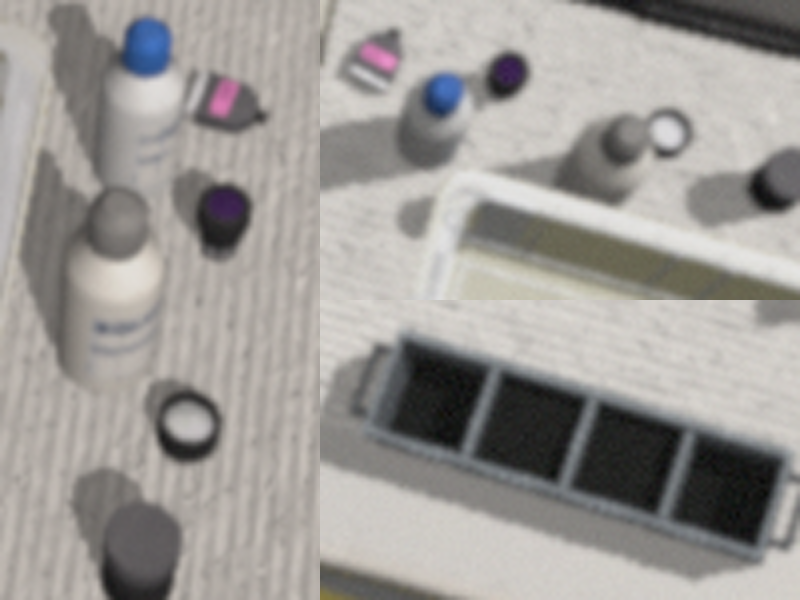

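View pics/c2.png

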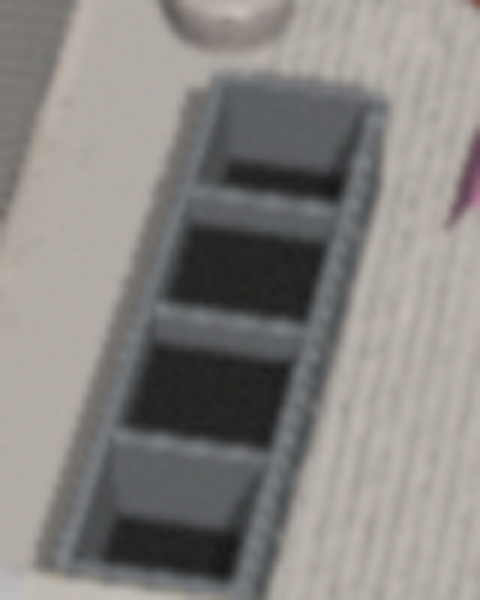

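```bash
cat > m.py <<'E'
from h import *
from scipy.optimize import least_squares
np.set_printoptions(precision=4,suppress=True)
S=lambda x,y:(325+x/4,245+y/4)
Tb=lambda x,y:(330+(x-320)/4,190+y/4)
Tc=lambda x,y:(205+(x-320)/4,230+(y-300)/4)
C2=lambda x,y:(255+x/6,145+y/6)
for nm,s,t in(('blue',S(147,47),Tb(445,94)),('grey',S(118,222),Tb(628,138)),('can',S(142,538),Tb(788,178)),('eyep',S(228,203),Tb(510,74)),('magn',S(190,422),Tb(670,132))):
    f=lambda w:np.r_[w2px('scene',w)-s,w2px('top',w)-t]
    r=least_squares(f,[.55,-.1,.1]); print(nm,r.x,r.fun)
    for z in(.119,.12,.135,.052,.043,.021):pass
print('blue at .1215/.135', px2w('scene',*S(147,47),.1215),px2w('top',*Tb(445,94),.1215),px2w('scene',*S(147,47),.135),px2w('top',*Tb(445,94),.135))
print('grey .135/.1215', px2w('scene',*S(118,222),.135),px2w('top',*Tb(628,138),.135),px2w('scene',*S(118,222),.1215),px2w('top',*Tb(628,138),.1215))
print('can .052', px2w('scene',*S(142,538),.052),px2w('top',*Tb(788,178),.052))
print('crate corners top')
for p in((402,333),(790,455),(762,552),(367,432)): print(px2w('top',*Tc(*p),.056))
print('div ends')
for p in((497,370),(470,447),(592,402),(566,482),(688,435),(660,515)): print(px2w('top',*Tc(*p),.054))
print('scene div ends (+y first)')
for p in((190,193),(340,208),(155,312),(308,325),(112,435),(272,450)): print(px2w('scene',*C2(*p),.054))
for p in((212,80),(382,100)): print(px2w('scene',*C2(*p),.056))
E
python3 m.py
```

```text
blue [ 0.6177 -0.0064  0.1191] [-0.4533  0.1609 -0.0691 -0.5906]
grey [ 0.5841 -0.1254  0.1334] [-0.341   0.1138 -0.0577 -0.4648]
can [ 0.5818 -0.256   0.0441] [-0.8584  0.2707 -0.1638 -1.2609]
eyep [ 0.6589 -0.0613  0.0407] [-1.1602  0.4182 -0.1832 -1.5866]
magn [ 0.6211 -0.1806  0.0167] [-0.6512  0.218  -0.1158 -0.9344]
blue at .1215/.135 [ 0.6183 -0.0078  0.1215] [ 0.6153 -0.0063  0.1215] [ 0.6159 -0.0177  0.135 ] [ 0.6115 -0.0049  0.135 ]
grey .135/.1215 [ 0.5846 -0.1262  0.135 ] [ 0.5824 -0.1252  0.135 ] [ 0.5866 -0.1177  0.1215] [ 0.586  -0.128   0.1215]
can .052 [ 0.5825 -0.2592  0.052 ] [ 0.5762 -0.2539  0.052 ]
crate corners top
[0.558  0.3691 0.056 ]
[0.4743 0.0961 0.056 ]
[0.4074 0.1147 0.056 ]
[0.4875 0.3892 0.056 ]
div ends
[0.5326 0.3017 0.054 ]
[0.478  0.3179 0.054 ]
[0.5105 0.2345 0.054 ]
[0.4543 0.2505 0.054 ]
[0.4879 0.167  0.054 ]
[0.4321 0.1851 0.054 ]
scene div ends (+y first)
[0.4742 0.3179 0.054 ]
[0.5382 0.3027 0.054 ]
[0.4547 0.2489 0.054 ]
[0.5183 0.2355 0.054 ]
[0.433  0.1821 0.054 ]
[0.4975 0.1679 0.054 ]
[0.4887 0.3857 0.056 ]
[0.563  0.3659 0.056 ]
```

```bash
python3 - <<'E'
from h import *
np.set_printoptions(precision=3,suppress=True)
for p in((372,235),(497,268)): print('top',px2w('top',*p,.145))
for p in((337,258),(322,330),(302,420)): print('scene',px2w('scene',*p,.145))
for p in((410,445),(414,240),(440,212),(428,222)): print('mon foot/edge',px2w('scene',*p,0.),px2w('scene',*p,.35))
for p in((378,180),(386,38+150),(500,203)): print('mon top',px2w('top',*p,0),px2w('top',*p,.1))
for p in((336,200),(293,194),(375,222),(400,222)): print('block',px2w('top',*p,0.29),px2w('scene',*p,.1))
E
```

```text
top [ 0.551 -0.031  0.145]
top [ 0.468 -0.347  0.145]
scene [ 0.561 -0.023  0.145]
scene [ 0.511 -0.193  0.145]
scene [ 0.458 -0.366  0.145]
mon foot/edge [ 0.665 -0.379  0.   ] [ 0.594 -0.493  0.35 ]
mon foot/edge [0.778 0.121 0.   ] [ 0.672 -0.149  0.35 ]
mon foot/edge [0.865 0.207 0.   ] [ 0.732 -0.091  0.35 ]
mon foot/edge [0.827 0.176 0.   ] [ 0.705 -0.112  0.35 ]
mon top [ 0.756 -0.071  0.   ] [ 0.719 -0.056  0.1  ]
mon top [ 0.731 -0.094  0.   ] [ 0.696 -0.078  0.1  ]
mon top [ 0.687 -0.432  0.   ] [ 0.655 -0.388  0.1  ]
block [0.599 0.069 0.29 ] [0.586 0.184 0.1  ]
block [0.612 0.168 0.29 ] [0.484 0.213 0.1  ]
block [ 0.547 -0.02   0.29 ] [0.668 0.106 0.1  ]
block [ 0.548 -0.077  0.29 ] [0.727 0.1   0.1  ]
```

Careful with the scale: shifts go in shares of 0.6 m and turns go in shares of pi rad. That gives: 0.486 m / 0.6 = 0.81, -0.276 m / 0.6 = -0.46.

```bash
cat > g.py <<'E'
import sys
from h import *
o=status.get_obs();Rm=R.from_rotvec(o['tool_rot'])
a=[float(x) for x in sys.argv[1:]]
d=Rm.inv().apply(np.array(a[:3])-o['tool_pos'])
y=Rm.as_matrix()[:,1]; ang=np.degrees(np.arctan2(y[1],y[0]))
print('shift',d.round(4),'dist',np.linalg.norm(d).round(3),'closing angle deg',ang.round(2),'t',o['t'],'q',np.round(o['q'],2))
if len(a)>3: # desired closing angle (deg), tool z is down; full target incl. vertical tool
    w=np.radians(a[3]); Y=np.array([np.cos(w),np.sin(w),0]);Z=np.array([0,0,-1.]);M=np.c_[np.cross(Y,Z),Y,Z]
    print('rot',(Rm.inv()*R.from_matrix(M)).as_rotvec().round(4))
E
python3 g.py .584 -.126 .231
```

```text
shift [ 4.850e-01 -2.757e-01 -2.000e-04] dist 0.558 closing angle deg -66.46 t 0.1 q [-1.28  0.05  1.61  0.    1.48 -0.12]
```

>>> shift_gripper --motion '[[[0.06, 0.81, -0.46, 0, 0, 0, 0], [0.06, 0.81, -0.46, 0, 0, 0, 0], [0.06, 0.81, -0.46, 0, 0, 0, 0], [0.06, 0.81, -0.46, 0, 0, 0, 0], [0.06, 0.81, -0.46, 0, 0, 0, 0], [0.06, 0.81, -0.46, 0, 0, 0, 0], [0.06, 0.81, -0.46, 0, 0, 0, 0], [0.06, 0.81, -0.46, 0, 0, 0, 0], [0.06, 0.81, -0.46, 0, 0, 0, 0], [0.06, 0.81, -0.46, 0, 0, 0, 0], [0.06, 0.81, -0.46, 0, 0, 0, 0], [0.06, 0.81, -0.46, 0, 0, 0, 0], [0.06, 0.81, -0.46, 0, 0, 0, 0], [0.06, 0.81, -0.46, 0, 0, 0, 0], [0.06, 0.81, -0.46, 0, 0, 0, 0], [0.06, 0.81, -0.46, 0, 0, 0, 0], [0.06, 0.81, -0.46, 0, 0, 0, 0]]]' --grip_n 40

```text
t: 1.52
tool_pos: [0.5843, -0.1264, 0.2308]
tool_rot: [-3.076, -0.64, 0.002]
contact_force: [-0.9, -0.0, -0.5]
opening: 0.0599
grip_force: 0.0
```

```bash
python3 g.py .584 -.126 .122
```

```text
shift [-0.     -0.0004  0.1088] dist 0.109 closing angle deg -66.49 t 1.5167 q [-0.34 -0.01  1.68 -0.    1.48  0.82]
```

Converted, 0.109 m / 0.6 = 0.1817, 0.1 m / 0.6 = 0.1667.

>>> shift_gripper --motion '[[[0.06, 0, 0, 0.05, 0, 0, 0], [0.06, 0, 0, 0.1, 0, 0, 0], [0.06, 0, 0, 0.1417, 0, 0, 0], [0.06, 0, 0, 0.1667, 0, 0, 0], [0.06, 0, 0, 0.1817, 0, 0, 0], [0.06, 0, 0, 0.1817, 0, 0, 0], [0, 0, 0, 0.1817, 0, 0, 0], [0, 0, 0, 0.1817, 0, 0, 0], [0, 0, 0, 0.1817, 0, 0, 0], [0, 0, 0, 0.1817, 0, 0, 0], [0, 0, 0, 0.1817, 0, 0, 0], [0, 0, 0, 0.1817, 0, 0, 0]]]' --grip_n 40

```text
t: 2.52
tool_pos: [0.5862, -0.1262, 0.1245]
tool_rot: [3.074, 0.641, 0.005]
contact_force: [-0.2, 1.1, 6.2]
opening: 0.0283
grip_force: 40.1
```

```bash
python3 - <<'E'
from h import *
save('top','pics/t1.png',(330,170,470,270),5)
E
```

```text
(no output)
```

View pics/t1.png

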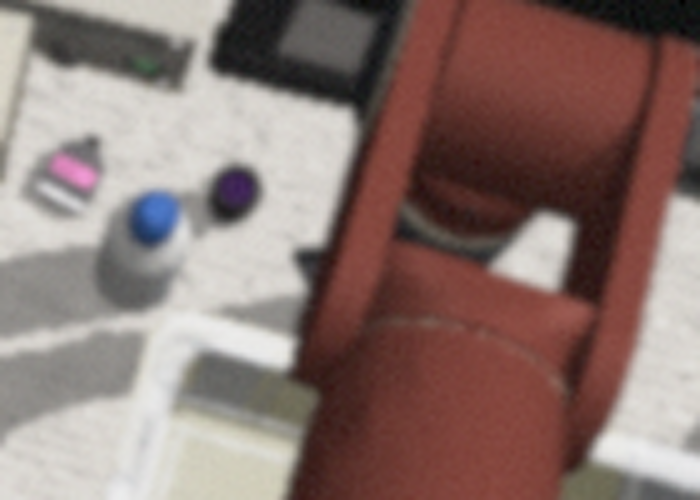

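Converted, -0.297 m / 0.6 = -0.495, -0.292 m / 0.6 = -0.4867.

>>> shift_gripper --motion '[[[0, 0, 0, -0.0167, 0, 0, 0], [0, 0, 0, -0.0667, 0, 0, 0], [0, 0, 0, -0.1333, 0, 0, 0], [0, 0, 0, -0.2, 0, 0, 0], [0, 0, 0, -0.25, 0, 0, 0], [0, 0, 0, -0.2833, 0, 0, 0], [0, 0, 0, -0.2967, 0, 0, 0], [0, -0.0017, -0.025, -0.3, 0, 0, 0], [0, -0.005, -0.075, -0.3, 0, 0, 0], [0, -0.0083, -0.1333, -0.3, 0, 0, 0], [0, -0.0117, -0.1917, -0.3, 0, 0, 0], [0, -0.015, -0.25, -0.3, 0, 0, 0], [0, -0.0183, -0.3083, -0.3, 0, 0, 0], [0, -0.0217, -0.3667, -0.3, 0, 0, 0], [0, -0.025, -0.425, -0.3, 0, 0, 0], [0, -0.0283, -0.4667, -0.3, 0, 0, 0], [0, -0.03, -0.4867, -0.3, 0, 0, 0], [0, -0.03, -0.495, -0.3, 0, 0, 0], [0, -0.03, -0.495, -0.3, 0, 0, 0], [0, -0.03, -0.495, -0.3, 0, 0, 0]]]'

```text
t: 4.23
tool_pos: [0.4498, 0.1387, 0.3014]
tool_rot: [3.075, 0.64, -0.002]
contact_force: [-0.4, -0.1, -0.8]
opening: 0.0286
grip_force: 40.0
```

```bash
python3 - <<'E'
from h import *
save('scene','pics/s2.png',(250,60,350,260),3)
save('top','pics/t2.png')
E
python3 - <<'E'
import cv2,numpy as np
s=cv2.imread('pics/raw_s2.png');t=cv2.imread('pics/raw_t2.png')
r=lambda i,a,b,w,h,k:cv2.resize(i[b:b+h,a:a+w],None,fx=k,fy=k,interpolation=cv2.INTER_CUBIC)
cv2.imwrite('pics/c3.png',np.hstack([r(s,240,120,100,150,4),r(t,210,180,100,150,4)]))
E
python3 g.py .4516 .1388 .25 -66.46
```

```text
shift [0.0015 0.0001 0.0518] dist 0.052 closing angle deg -66.55 t 4.3333 q [ 0.14 -0.36  1.86 -0.    1.64  1.3 ]
rot [ 0.0002  0.0009 -0.0016]
```

View pics/c3.png

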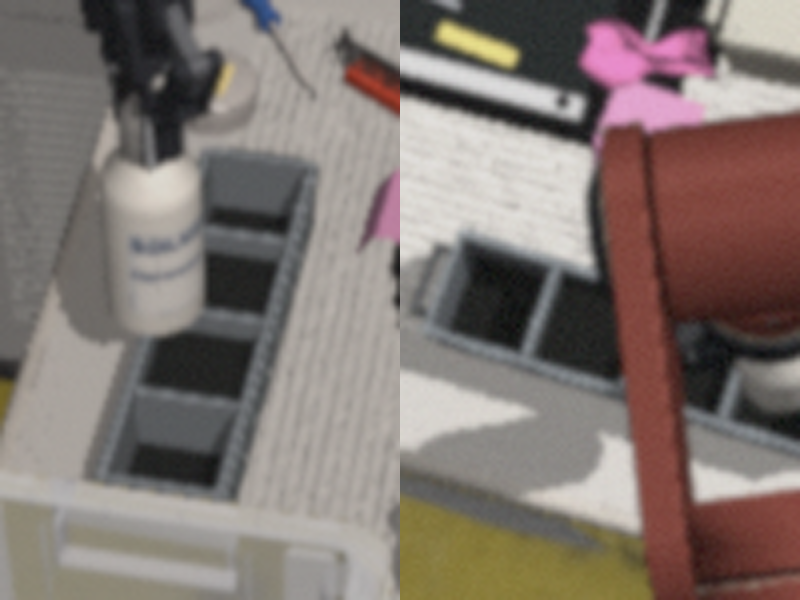

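```bash
python3 - <<'E'
from h import *
np.set_printoptions(precision=4,suppress=True)
o=status.get_obs();p=o['tool_pos'];print(p)
b=p[2]-.1245
# predicted silhouette of bottle lower part
for z in(b,b+.02,b+.1):
    c=np.array([w2px('scene',[p[0]+.027*np.cos(a),p[1]+.027*np.sin(a),z]) for a in np.linspace(0,6.28,200)])
    m=(c-[240,120])*4; print(z,'x',m[:,0].min(),m[:,0].max(),'y',m[:,1].min(),m[:,1].max(), 'ctr',m[:,1].mean())
C=lambda x,y:(240+x/4,120+y/4)
for q in((205,160),(317,168),(140,393),(247,403),(102,482),(240,494)): print(q,px2w('scene',*C(*q),.055))
E
python3 - <<'E'
import cv2
s=cv2.imread('pics/raw_s2.png')
cv2.imwrite('pics/c4.png',cv2.resize(s[150:250,255:335],None,fx=6,fy=6,interpolation=cv2.INTER_CUBIC))
E
```

```text
[0.4502 0.1383 0.3018]
0.17734493140765817 x 109.7159080638337 206.26370527253107 y 267.6498788399798 338.26906215806014 ctr 302.71166349386937
0.19734493140765816 x 107.51650314004223 205.25917002343112 y 242.79465631112362 313.62745761976305 ctr 277.9597616274063
0.27734493140765815 x 98.13735965801857 200.97521423043418 y 136.98924506473668 208.56102448344416 ctr 172.5094138726555
(205, 160) [0.4907 0.3801 0.055 ]
(317, 168) [0.5645 0.3655 0.055 ]
(140, 393) [0.4362 0.1785 0.055 ]
(247, 403) [0.5007 0.1643 0.055 ]
(102, 482) [0.4099 0.111  0.055 ]
(240, 494) [0.4906 0.0941 0.055 ]
```

View pics/c4.png

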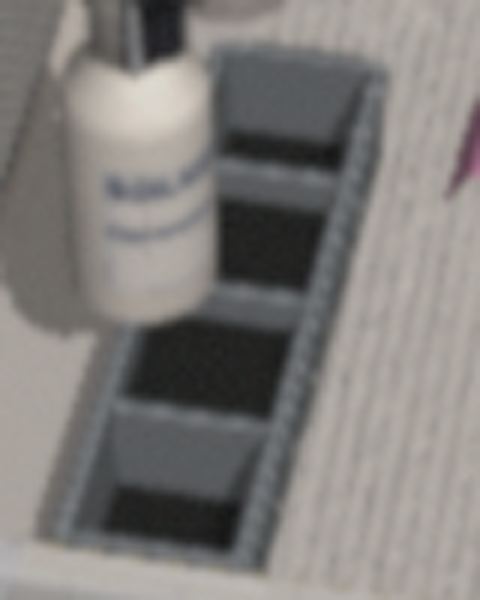

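```bash
python3 - <<'E'
from h import *
np.set_printoptions(precision=4,suppress=True)
C=lambda x,y:(255+x/6,150+y/6)
P=[px2w('scene',*C(*q),.055) for q in((112,412),(265,425),(78,535),(238,555))]
print(np.array(P),np.mean(P,0))
# overlay model crate for two hypotheses, both cameras
s=cv2.imread('pics/raw_s2.png');t=cv2.imread('pics/raw_t0.png')
def draw(im,n,cx,cy,a,x0,y0,w,h,k):
    im=cv2.resize(im[y0:y0+h,x0:x0+w],None,fx=k,fy=k,interpolation=cv2.INTER_CUBIC)
    u=np.array([np.sin(a),np.cos(a)]);v=np.array([u[1],-u[0]])
    for c in(-.108,-.036,.036,.108):
        pts=[]
        for i,j in((-1,-1),(-1,1),(1,1),(1,-1)):
            q=np.array([cx,cy])+u*(c+.033*j)+v*.033*i
            pts.append((w2px(n,[*q,.055])-[x0,y0]+.5)*k-.5)
        cv2.polylines(im,[np.int32(np.round(pts))],True,(0,255,255),1,cv2.LINE_AA)
    return im
a=np.radians(17)
cv2.imwrite('pics/c5.png',np.hstack([draw(s,'scene',.485,.242,a,255,150,80,100,5),cv2.copyMakeBorder(draw(t,'top',.485,.242,a,210,230,80,100,5),0,0,0,0,0) if 0 else draw(t,'top',.485,.242,a,248,235,80,100,5)]))
E
```

```text
[[0.4328 0.1775 0.055 ]
 [0.4944 0.1646 0.055 ]
 [0.416  0.1145 0.055 ]
 [0.4783 0.0983 0.055 ]] [0.4554 0.1387 0.055 ]
```

View pics/c5.png

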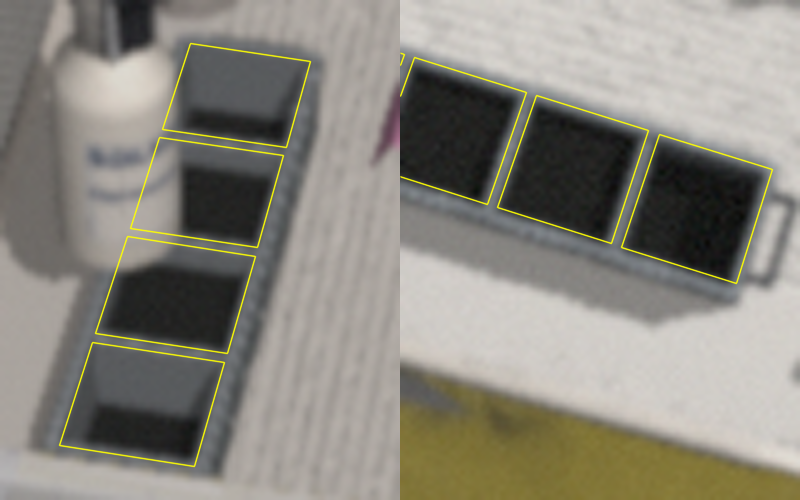

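Converted, 0.155 m / 0.6 = 0.2583, 0.02 m / 0.6 = 0.0333.

>>> shift_gripper --motion '[[[0, 0.0053, 0.0017, 0, 0, 0, 0], [0, 0.0053, 0.0017, 0.0333, 0, 0, 0], [0, 0.0053, 0.0017, 0.0833, 0, 0, 0], [0, 0.0053, 0.0017, 0.1333, 0, 0, 0], [0, 0.0053, 0.0017, 0.1667, 0, 0, 0], [0, 0.0053, 0.0017, 0.1917, 0, 0, 0], [0, 0.0053, 0.0017, 0.2167, 0, 0, 0], [0, 0.0053, 0.0017, 0.2417, 0, 0, 0], [0, 0.0053, 0.0017, 0.2583, 0, 0, 0], [0, 0.0053, 0.0017, 0.2583, 0, 0, 0]]]'

```text
t: 5.17
tool_pos: [0.4519, 0.1388, 0.1445]
tool_rot: [-3.076, -0.639, 0.008]
contact_force: [0.0, -0.6, -1.6]
opening: 0.0281
grip_force: 40.0
```

Converted, 0.0125 m / 0.6 = 0.0208, 0.0115 m / 0.6 = 0.0192.

>>> shift_gripper --motion '[[[0, 0, 0, 0.0067, 0, 0, 0], [0, 0, 0, 0.0117, 0, 0, 0], [0, 0, 0, 0.015, 0, 0, 0], [0, 0, 0, 0.0175, 0, 0, 0], [0, 0, 0, 0.0192, 0, 0, 0], [0, 0, 0, 0.0208, 0, 0, 0], [0, 0, 0, 0.0208, 0, 0, 0]]]'

```text
t: 5.75
tool_pos: [0.4532, 0.1396, 0.1348]
tool_rot: [3.076, 0.641, 0.0]
contact_force: [-0.8, 0.6, -0.8]
opening: 0.0285
grip_force: 40.0
```

Converted, 0.004 m / 0.6 = 0.0067, 0.003 m / 0.6 = 0.005.

>>> shift_gripper --motion '[[[0, 0, 0, 0.0017, 0, 0, 0], [0, 0, 0, 0.0033, 0, 0, 0], [0, 0, 0, 0.005, 0, 0, 0], [0, 0, 0, 0.0067, 0, 0, 0], [0, 0, 0, 0.0067, 0, 0, 0]]]'

```text
t: 6.17
tool_pos: [0.4536, 0.1398, 0.1316]
tool_rot: [-3.075, -0.641, -0.002]
contact_force: [-0.6, 0.6, 2.8]
opening: 0.0288
grip_force: 40.4
```

Converted, 0.001 m / 0.6 = 0.0017.

>>> shift_gripper --motion '[[[0, 0, 0, 0.0017, 0, 0, 0], [0, 0, 0, 0.0017, 0, 0, 0], [0, 0, 0, 0.0017, 0, 0, 0]]]'

```text
t: 6.42
tool_pos: [0.4542, 0.1399, 0.1316]
tool_rot: [-3.075, -0.641, -0.004]
contact_force: [-1.1, -0.0, 6.3]
opening: 0.0285
grip_force: 40.8
```

Converted, -0.12 m / 0.6 = -0.2, -0.11 m / 0.6 = -0.1833.

>>> shift_gripper --motion '[[[0.032, 0, 0, 0, 0, 0, 0], [0.036, 0, 0, 0, 0, 0, 0], [0.06, 0, 0, 0, 0, 0, 0], [0.06, 0, 0, 0, 0, 0, 0], [0.06, 0, 0, 0, 0, 0, 0], [0.06, 0, 0, -0.0333, 0, 0, 0], [0.06, 0, 0, -0.0833, 0, 0, 0], [0.06, 0, 0, -0.1333, 0, 0, 0], [0.06, 0, 0, -0.1833, 0, 0, 0], [0.06, 0, 0, -0.2, 0, 0, 0], [0.06, 0, 0, -0.2, 0, 0, 0]]]'

```text
t: 7.33
tool_pos: [0.4549, 0.1398, 0.2535]
tool_rot: [3.075, 0.641, 0.011]
contact_force: [0.6, 0.1, 0.2]
opening: 0.0599
grip_force: 0.0
```

```bash
python3 g.py .617 -.0065 .25 -17.0
```

```text
shift [0.0901 0.1989 0.0045] dist 0.218 closing angle deg -66.47 t 7.3333 q [ 0.14 -0.33  1.92 -0.    1.54  1.3 ]
rot [ 0.0045 -0.0053 -0.8633]
```

Converted, 0.199 m / 0.6 = 0.3317, 0.075 m / 0.6 = 0.125, -0.12 rad / 3.1416 = -0.0382.

>>> shift_gripper --motion '[[[0.06, 0.0017, 0.05, 0, 0, 0, -0.0382], [0.06, 0.005, 0.1083, 0, 0, 0, -0.0764], [0.06, 0.0083, 0.1667, 0, 0, 0, -0.1146], [0.06, 0.0117, 0.225, 0, 0, 0, -0.1528], [0.06, 0.015, 0.275, 0, 0, 0, -0.191], [0.06, 0.0333, 0.2917, 0, 0, 0, -0.2292], [0.06, 0.075, 0.3083, 0, 0, 0, -0.2674], [0.06, 0.125, 0.325, 0, 0, 0, -0.2747], [0.06, 0.15, 0.3317, 0, 0, 0, -0.2747], [0.06, 0.15, 0.3317, 0, 0, 0, -0.2747], [0.06, 0.15, 0.3317, 0, 0, 0, -0.2747]]]'

```text
t: 8.25
tool_pos: [0.6142, -0.0068, 0.2468]
tool_rot: [-2.523, -1.867, 0.006]
contact_force: [-0.5, 0.3, 0.9]
opening: 0.0603
grip_force: 0.0
```

```bash
python3 g.py .617 -.0065 .109 -17.0; python3 g.py 0.6177 -0.0064  0.109
```

```text
shift [0.0012 0.0033 0.1378] dist 0.138 closing angle deg -17.01 t 8.25 q [-0.13  0.02  1.62 -0.    1.51  0.16]
rot [-0.0048  0.0009 -0.0002]
shift [0.0015 0.0039 0.1378] dist 0.138 closing angle deg -17.01 t 8.25 q [-0.13  0.02  1.62 -0.    1.51  0.16]
```

Converted, 0.136 m / 0.6 = 0.2267, 0.13 m / 0.6 = 0.2167.

>>> shift_gripper --motion '[[[0.06, 0.0017, 0.005, 0.05, 0, 0, 0], [0.06, 0.0017, 0.005, 0.1167, 0, 0, 0], [0.06, 0.0017, 0.005, 0.1667, 0, 0, 0], [0.06, 0.0017, 0.005, 0.2, 0, 0, 0], [0.06, 0.0017, 0.005, 0.2167, 0, 0, 0], [0.06, 0.0017, 0.005, 0.2267, 0, 0, 0], [0.06, 0.0017, 0.005, 0.2267, 0, 0, 0], [0, 0.0017, 0.005, 0.2267, 0, 0, 0], [0, 0.0017, 0.005, 0.2267, 0, 0, 0], [0, 0.0017, 0.005, 0.2267, 0, 0, 0], [0, 0.0017, 0.005, 0.2267, 0, 0, 0], [0, 0.0017, 0.005, 0.2267, 0, 0, 0], [0, 0.0017, 0.005, 0.2267, 0, 0, 0]]]'

```text
t: 9.33
tool_pos: [0.6195, -0.0069, 0.1162]
tool_rot: [2.524, 1.867, 0.004]
contact_force: [-1.9, 0.5, 6.7]
opening: 0.025
grip_force: 39.6
```

```bash
python3 g.py .5166 .3453 .31 -17
```

```text
shift [ 0.3068 -0.2009 -0.1942] dist 0.415 closing angle deg -17.01 t 9.3333 q [-0.13  0.13  1.73  0.    1.28  0.17]
rot [ 0.003  -0.0006 -0.0002]
```

Converted, 0.307 m / 0.6 = 0.5117, -0.201 m / 0.6 = -0.335.

>>> shift_gripper --motion '[[[0, 0, 0, -0.0167, 0, 0, 0], [0, 0, 0, -0.075, 0, 0, 0], [0, 0, 0, -0.1417, 0, 0, 0], [0, 0, 0, -0.2083, 0, 0, 0], [0, 0, 0, -0.2667, 0, 0, 0], [0, 0, -0.0033, -0.3083, 0, 0, 0], [0, 0.0017, -0.025, -0.325, 0, 0, 0], [0, 0.005, -0.075, -0.325, 0, 0, 0], [0, 0.0083, -0.1333, -0.325, 0, 0, 0], [0, 0.025, -0.1833, -0.325, 0, 0, 0], [0, 0.0667, -0.225, -0.325, 0, 0, 0], [0, 0.1083, -0.2667, -0.325, 0, 0, 0], [0, 0.1583, -0.2967, -0.325, 0, 0, 0], [0, 0.2167, -0.3083, -0.325, 0, 0, 0], [0, 0.2833, -0.3167, -0.325, 0, 0, 0], [0, 0.35, -0.3233, -0.325, 0, 0, 0], [0, 0.4167, -0.33, -0.325, 0, 0, 0], [0, 0.4667, -0.3333, -0.325, 0, 0, 0], [0, 0.5, -0.335, -0.325, 0, 0, 0], [0, 0.5117, -0.335, -0.325, 0, 0, 0]]]'

```text
t: 11.0
tool_pos: [0.5156, 0.3482, 0.3082]
tool_rot: [-2.522, -1.872, 0.001]
contact_force: [-0.0, 0.0, -1.7]
opening: 0.0248
grip_force: 39.9
```

>>> shift_gripper --motion '[[[0, 0, 0, 0, 0, 0, 0], [0, 0, 0, 0, 0, 0, 0]]]'

```text
t: 11.17
tool_pos: [0.5158, 0.3449, 0.3086]
tool_rot: [2.525, 1.868, -0.002]
contact_force: [0.1, -0.7, -2.4]
opening: 0.0252
grip_force: 39.9
```

```bash
python3 g.py .5166 .3453 .145 -17;  python3 - <<'E'
from h import *
save('scene','pics/s3.png',(240,90,370,250),4)
o=status.get_obs();p=o['tool_pos']; b=p[2]-.1162
for z in(b,b+.03,b+.1):
    c=np.array([w2px('scene',[p[0]+.024*np.cos(a),p[1]+.024*np.sin(a),z]) for a in np.linspace(0,6.28,200)])
    m=(c-[240,90])*4; print(z,'x',m[:,0].min(),m[:,0].max(),'y',m[:,1].min(),m[:,1].max())
E
```

```text
shift [0.0008 0.0007 0.1636] dist 0.164 closing angle deg -17.02 t 11.1667 q [ 0.47  0.01  1.53 -0.    1.6   0.77]
rot [-0.0002  0.0011 -0.0003]
0.19264722939395992 x 204.610720619836 282.94849458617114 y 127.13668601115552 178.7652459273437
0.22264722939395992 x 203.19029463656216 282.8657023015255 y 88.40682859362909 140.0833760542759
0.29264722939395993 x 199.6747133860224 282.659662842545 y -7.283911597658175 44.396684462005965
```

View pics/s3.png

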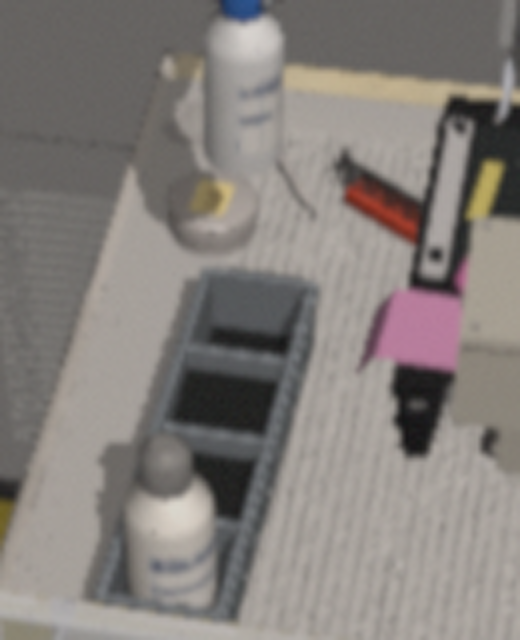

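Converted, 0.175 m / 0.6 = 0.2917, 0.172 m / 0.6 = 0.2867.

>>> shift_gripper --motion '[[[0, 0.0017, 0.0008, 0.0333, 0, 0, 0], [0, 0.0017, 0.0008, 0.0833, 0, 0, 0], [0, 0.0017, 0.0008, 0.1417, 0, 0, 0], [0, 0.0017, 0.0008, 0.1917, 0, 0, 0], [0, 0.0017, 0.0008, 0.225, 0, 0, 0], [0, 0.0017, 0.0008, 0.25, 0, 0, 0], [0, 0.0017, 0.0008, 0.2717, 0, 0, 0], [0, 0.0017, 0.0008, 0.2867, 0, 0, 0], [0, 0.0017, 0.0008, 0.2917, 0, 0, 0], [0, 0.0017, 0.0008, 0.2917, 0, 0, 0]]]'

```text
t: 12.05
tool_pos: [0.5167, 0.3458, 0.1336]
tool_rot: [-2.526, -1.867, 0.001]
contact_force: [-0.3, 0.4, -1.9]
opening: 0.025
grip_force: 39.9
```

Converted, 0.0085 m / 0.6 = 0.0142, 0.0075 m / 0.6 = 0.0125.

>>> shift_gripper --motion '[[[0, 0, 0, 0.0033, 0, 0, 0], [0, 0, 0, 0.0067, 0, 0, 0], [0, 0, 0, 0.01, 0, 0, 0], [0, 0, 0, 0.0125, 0, 0, 0], [0, 0, 0, 0.0142, 0, 0, 0], [0, 0, 0, 0.0142, 0, 0, 0]]]'

```text
t: 12.55
tool_pos: [0.5166, 0.3464, 0.1251]
tool_rot: [-2.525, -1.868, 0.0]
contact_force: [0.4, -0.1, -1.5]
opening: 0.0251
grip_force: 39.9
```

Nearly there (contact expected near .1232).

Converted, 0.0025 m / 0.6 = 0.0042, 0.002 m / 0.6 = 0.0033.

>>> shift_gripper --motion '[[[0, 0, 0, 0.0017, 0, 0, 0], [0, 0, 0, 0.0033, 0, 0, 0], [0, 0, 0, 0.0042, 0, 0, 0], [0, 0, 0, 0.0042, 0, 0, 0]]]'

```text
t: 12.88
tool_pos: [0.5169, 0.3466, 0.1233]
tool_rot: [-2.526, -1.868, -0.001]
contact_force: [-1.4, 0.6, 1.8]
opening: 0.0251
grip_force: 40.1
```

Converted, 0.001 m / 0.6 = 0.0017.

>>> shift_gripper --motion '[[[0, 0, 0, 0.0017, 0, 0, 0], [0, 0, 0, 0.0017, 0, 0, 0], [0, 0, 0, 0.0017, 0, 0, 0]]]'

```text
t: 13.13
tool_pos: [0.5173, 0.3469, 0.1233]
tool_rot: [-2.526, -1.868, -0.003]
contact_force: [-1.7, 0.2, 6.3]
opening: 0.025
grip_force: 40.7
```

>>> shift_gripper --motion '[[[0.028, 0, 0, 0, 0, 0, 0], [0.033, 0, 0, 0, 0, 0, 0], [0.06, 0, 0, 0, 0, 0, 0], [0.06, 0, 0, 0, 0, 0, 0], [0.06, 0, 0, 0, 0, 0, 0], [0.06, 0, 0, -0.0333, 0, 0, 0], [0.06, 0, 0, -0.0833, 0, 0, 0], [0.06, 0, 0, -0.1417, 0, 0, 0], [0.06, 0, 0, -0.1917, 0, 0, 0], [0.06, 0, 0, -0.2167, 0, 0, 0], [0.06, 0, 0, -0.2167, 0, 0, 0]]]'

```text
t: 14.05
tool_pos: [0.5187, 0.3474, 0.2572]
tool_rot: [2.524, 1.867, 0.014]
contact_force: [-0.8, -0.6, 0.2]
opening: 0.0603
grip_force: 0.0
```

```bash
python3 g.py .581 -.256 .25 -17.0
```

```text
shift [-0.5588  0.2361  0.0053] dist 0.607 closing angle deg -17.02 t 14.05 q [ 0.47  0.03  1.59 -0.    1.51  0.77]
rot [ 0.0063 -0.0061 -0.0003]
```

Converted, -0.559 m / 0.6 = -0.9317, 0.236 m / 0.6 = 0.3933.

>>> shift_gripper --motion '[[[0.065, -0.05, 0.0083, 0, 0, 0, 0], [0.065, -0.1167, 0.0183, 0, 0, 0, 0], [0.065, -0.1833, 0.03, 0, 0, 0, 0], [0.065, -0.25, 0.04, 0, 0, 0, 0], [0.065, -0.3167, 0.05, 0, 0, 0, 0], [0.065, -0.3833, 0.0617, 0, 0, 0, 0], [0.065, -0.45, 0.0733, 0, 0, 0, 0], [0.065, -0.5083, 0.0917, 0, 0, 0, 0], [0.065, -0.5667, 0.12, 0, 0, 0, 0], [0.065, -0.625, 0.15, 0, 0, 0, 0], [0.065, -0.6833, 0.175, 0, 0, 0, 0], [0.065, -0.7333, 0.2, 0, 0, 0, 0], [0.065, -0.7833, 0.2417, 0, 0, 0, 0], [0.065, -0.8333, 0.2917, 0, 0, 0, 0], [0.065, -0.8833, 0.3417, 0, 0, 0, 0], [0.065, -0.9167, 0.375, 0, 0, 0, 0], [0.065, -0.9317, 0.3933, 0, 0, 0, 0], [0.065, -0.9317, 0.3933, 0, 0, 0, 0], [0.065, -0.9317, 0.3933, 0, 0, 0, 0]]]'

```text
t: 15.63
tool_pos: [0.578, -0.2571, 0.249]
tool_rot: [-2.523, -1.865, 0.002]
contact_force: [-0.5, 1.1, 0.7]
opening: 0.0649
grip_force: 0.0
```

```bash
python3 g.py .581 -.257 .024 -17; python3 - <<'E'
from h import *
save('scene','pics/s4.png',(290,280,430,420),4)
E
```

```text
shift [0.0007 0.0038 0.225 ] dist 0.225 closing angle deg -17.07 t 15.6333 q [-0.54  0.06  1.57  0.    1.51 -0.24]
rot [-0.0043 -0.0013 -0.0013]
```

View pics/s4.png

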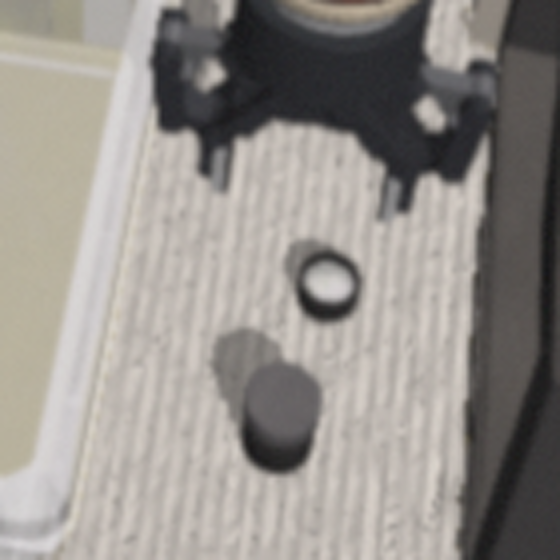

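Converted, 0.223 m / 0.6 = 0.3717, 0.145 m / 0.6 = 0.2417.

```bash
python3 -c "
from h import *
print(px2w('scene',361,380.75,.052))"
```

```text
[ 0.58308312 -0.26197454  0.052     ]
```

>>> shift_gripper --motion '[[[0.065, 0.0017, 0.0058, 0.05, 0, 0, 0], [0.065, 0.0017, 0.0058, 0.1167, 0, 0, 0], [0.065, 0.0017, 0.0058, 0.1833, 0, 0, 0], [0.065, 0.0017, 0.0058, 0.2417, 0, 0, 0], [0.065, 0.0017, 0.0058, 0.2917, 0, 0, 0], [0.065, 0.0017, 0.0058, 0.3333, 0, 0, 0], [0.065, 0.0017, 0.0058, 0.3583, 0, 0, 0], [0.065, 0.0017, 0.0058, 0.3717, 0, 0, 0], [0.065, 0.0017, 0.0058, 0.3717, 0, 0, 0]]]'

```text
t: 16.43
tool_pos: [0.5811, -0.2558, 0.027]
tool_rot: [-2.522, -1.867, 0.002]
contact_force: [-0.5, -0.4, -0.6]
opening: 0.0649
grip_force: 0.0
```

Converted, -0.002 m / 0.6 = -0.0033.

>>> shift_gripper --motion '[[[0.065, -0.0033, 0, 0.0033, 0, 0, 0], [0.065, -0.0033, 0, 0.0033, 0, 0, 0], [0, -0.0033, 0, 0.0033, 0, 0, 0], [0, -0.0033, 0, 0.0033, 0, 0, 0], [0, -0.0033, 0, 0.0033, 0, 0, 0], [0, -0.0033, 0, 0.0033, 0, 0, 0], [0, -0.0033, 0, 0.0033, 0, 0, 0], [0, -0.0033, 0, 0.0033, 0, 0, 0]]]'

```text
t: 17.1
tool_pos: [0.5829, -0.2599, 0.0287]
tool_rot: [2.524, 1.867, 0.002]
contact_force: [-1.4, 0.2, 5.3]
opening: 0.0377
grip_force: 40.1
```

```bash
python3 g.py .495 .2764 .26 -17
```

```text
shift [ 0.4869 -0.2404 -0.2323] dist 0.591 closing angle deg -17.02 t 17.1 q [-0.54  0.28  1.72 -0.    1.14 -0.24]
rot [ 0.0026  0.0007 -0.0003]
```

Careful with the scale: shifts go in shares of 0.6 m and turns go in shares of pi rad. That gives: 0.45 m / 0.6 = 0.75, 0.26 m / 0.6 = 0.4333.

>>> shift_gripper --motion '[[[0, 0, 0, -0.0167, 0, 0, 0], [0, 0, 0, -0.075, 0, 0, 0], [0, 0, 0, -0.1417, 0, 0, 0], [0, 0, 0, -0.2083, 0, 0, 0], [0, 0, 0, -0.275, 0, 0, 0], [0, 0, 0, -0.3333, 0, 0, 0], [0, 0.0167, -0.0167, -0.3667, 0, 0, 0], [0, 0.0583, -0.0583, -0.375, 0, 0, 0], [0, 0.1033, -0.1033, -0.375, 0, 0, 0], [0, 0.15, -0.15, -0.375, 0, 0, 0], [0, 0.2, -0.1917, -0.375, 0, 0, 0], [0, 0.2583, -0.225, -0.375, 0, 0, 0], [0, 0.3167, -0.2583, -0.375, 0, 0, 0], [0, 0.375, -0.2867, -0.375, 0, 0, 0], [0, 0.4333, -0.31, -0.375, 0, 0, 0], [0, 0.5, -0.33, -0.375, 0, 0, 0], [0, 0.5667, -0.3467, -0.375, 0, 0, 0], [0, 0.6333, -0.3633, -0.375, 0, 0, 0], [0, 0.7, -0.38, -0.375, 0, 0, 0], [0, 0.75, -0.39, -0.375, 0, 0, 0]]]'

```text
t: 18.77
tool_pos: [0.4888, 0.2426, 0.252]
tool_rot: [-2.523, -1.87, -0.001]
contact_force: [1.1, -0.6, -0.9]
opening: 0.0376
grip_force: 40.5
```

>>> shift_gripper --motion '[[[0, 0.0417, -0.0067, 0, 0, 0, 0], [0, 0.0617, -0.01, 0, 0, 0, 0], [0, 0.0617, -0.01, 0, 0, 0, 0], [0, 0.0617, -0.01, 0, 0, 0, 0]]]'

```text
t: 19.1
tool_pos: [0.4946, 0.2764, 0.2516]
tool_rot: [2.525, 1.869, -0.002]
contact_force: [0.5, -0.7, -0.3]
opening: 0.0381
grip_force: 40.5
```

```bash
python3 g.py .4955 .2764 .0657 -17
```

```text
shift [0.0005 0.0009 0.1859] dist 0.186 closing angle deg -16.98 t 19.1 q [ 0.38 -0.1   1.73 -0.    1.51  0.67]
rot [-0.0004  0.0013  0.0004]
```

Converted, 0.18 m / 0.6 = 0.3, 0.175 m / 0.6 = 0.2917.

>>> shift_gripper --motion '[[[0, 0, 0.0017, 0.05, 0, 0, 0], [0, 0, 0.0017, 0.1167, 0, 0, 0], [0, 0, 0.0017, 0.175, 0, 0, 0], [0, 0, 0.0017, 0.2167, 0, 0, 0], [0, 0, 0.0017, 0.25, 0, 0, 0], [0, 0, 0.0017, 0.275, 0, 0, 0], [0, 0, 0.0017, 0.2917, 0, 0, 0], [0, 0, 0.0017, 0.3, 0, 0, 0], [0, 0, 0.0017, 0.3, 0, 0, 0], [0, 0, 0.0017, 0.3, 0, 0, 0]]]'

```text
t: 19.93
tool_pos: [0.4965, 0.2761, 0.0728]
tool_rot: [2.526, 1.867, 0.002]
contact_force: [-0.0, -0.4, -0.0]
opening: 0.0381
grip_force: 40.6
```

Converted, 0.006 m / 0.6 = 0.01, 0.005 m / 0.6 = 0.0083.

>>> shift_gripper --motion '[[[0, 0, 0, 0.0033, 0, 0, 0], [0, 0, 0, 0.0067, 0, 0, 0], [0, 0, 0, 0.0083, 0, 0, 0], [0, 0, 0, 0.01, 0, 0, 0], [0, 0, 0, 0.01, 0, 0, 0], [0, 0, 0, 0.01, 0, 0, 0]]]'

```text
t: 20.43
tool_pos: [0.4958, 0.2765, 0.0659]
tool_rot: [2.526, 1.868, 0.0]
contact_force: [0.4, 0.1, -1.7]
opening: 0.0378
grip_force: 40.6
```

Converted, 0.0015 m / 0.6 = 0.0025, 0.001 m / 0.6 = 0.0017.

>>> shift_gripper --motion '[[[0, 0, 0, 0.0008, 0, 0, 0], [0, 0, 0, 0.0017, 0, 0, 0], [0, 0, 0, 0.0025, 0, 0, 0], [0, 0, 0, 0.0025, 0, 0, 0]]]'

```text
t: 20.77
tool_pos: [0.496, 0.2767, 0.0657]
tool_rot: [-2.525, -1.868, -0.0]
contact_force: [-4.0, 0.1, 7.2]
opening: 0.0379
grip_force: 41.3
```

Converted, -0.22 m / 0.6 = -0.3667, -0.2 m / 0.6 = -0.3333.

>>> shift_gripper --motion '[[[0.041, 0, 0, 0, 0, 0, 0], [0.045, 0, 0, 0, 0, 0, 0], [0.06, 0, 0, 0, 0, 0, 0], [0.06, 0, 0, 0, 0, 0, 0], [0.06, 0, 0, 0, 0, 0, 0], [0.06, 0, 0, -0.025, 0, 0, 0], [0.06, 0, 0, -0.075, 0, 0, 0], [0.06, 0, 0, -0.1417, 0, 0, 0], [0.06, 0, 0, -0.2083, 0, 0, 0], [0.06, 0, 0, -0.275, 0, 0, 0], [0.06, 0, 0, -0.3333, 0, 0, 0], [0.06, 0, 0, -0.3667, 0, 0, 0], [0.06, 0, 0, -0.3667, 0, 0, 0]]]'

```text
t: 21.85
tool_pos: [0.4983, 0.2774, 0.2917]
tool_rot: [2.523, 1.867, 0.018]
contact_force: [0.8, 0.3, 0.9]
opening: 0.06
grip_force: 0.0
```

```bash
python3 g.py .45 -.05 .28
```

```text
shift [-0.3273  0.0495  0.0098] dist 0.331 closing angle deg -17.02 t 21.85 q [ 0.38 -0.11  1.68  0.    1.57  0.67]
```

>>> shift_gripper --motion '[[[0.06, -0.05, 0, 0, 0, 0, 0], [0.06, -0.1167, 0, 0, 0, 0, 0], [0.06, -0.1833, 0, 0, 0, 0, 0], [0.06, -0.25, 0, 0, 0, 0, 0], [0.06, -0.3167, 0, 0, 0, 0, 0], [0.06, -0.3833, 0, 0, 0, 0, 0], [0.06, -0.45, 0, 0, 0, 0, 0], [0.06, -0.5, 0, 0, 0, 0, 0], [0.06, -0.5333, 0, 0, 0, 0, 0], [0.06, -0.5333, 0, 0, 0, 0, 0], [0.06, -0.5333, 0, 0, 0, 0, 0], [0.06, -0.5333, 0, 0, 0, 0, 0]]]'

```text
t: 22.85
tool_pos: [0.4021, -0.0291, 0.2836]
tool_rot: [-2.525, -1.868, 0.0]
contact_force: [-0.5, -0.2, -0.2]
opening: 0.0601
grip_force: 0.0
```

```bash
python3 - <<'E'
from h import *
save('scene','pics/s5.png',(240,110,440,410),2)
save('top','pics/t5.png')
a=cv2.imread('pics/raw_s5.png');b=cv2.imread('pics/raw_t5.png')
r=lambda i,a,b,w,h,k:cv2.resize(i[b:b+h,a:a+w],None,fx=k,fy=k,interpolation=cv2.INTER_CUBIC)
cv2.imwrite('pics/c6.png',np.hstack([r(a,240,110,200,300,2),np.vstack([r(a,255,120,100,75,4),r(b,205,220,100,75,4)])]))
E
```

```text
(no output)
```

View pics/c6.png

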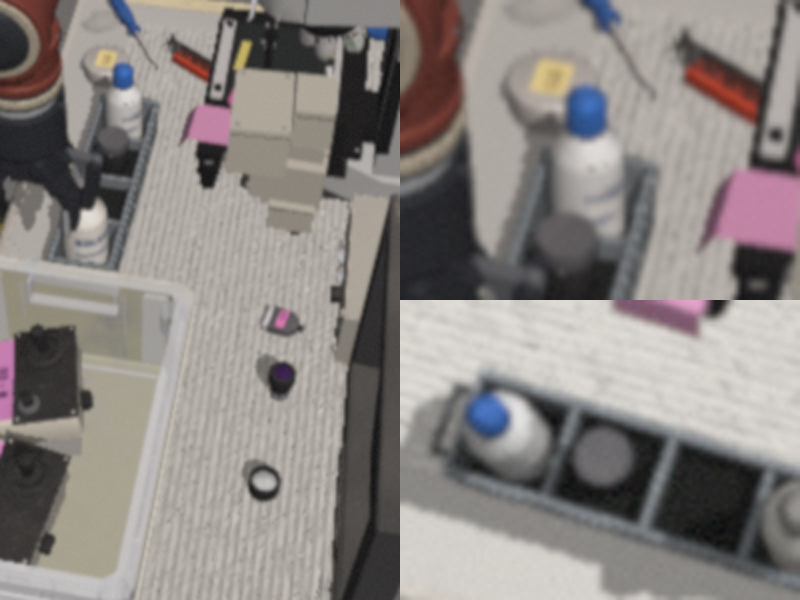

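All three objects stand upright: slim bottle in cell 4, can in cell 3, wide bottle in cell 1. The bystanders haven't moved and the arm is clear.

```bash
python3 -c "
from station import ctrl, optics, status
print(ctrl.finish_job())"
```

```text
the job is handed in; nothing more can be done
None
```

The job is handed in, at about 23 s on the robot's clock: the wide bottle stands on the low floor of cell 1, the slim bottle on the low floor of cell 4, and the can on the riser in cell 3, all upright, with the bystanders visible in the last picture unmoved.

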